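# Set and lock the depth stop of a loupe stand

## Robot

A 7-joint arm with a two-finger parallel gripper is mounted at the origin on the work surface. World frame = base frame: x ahead of the robot, y to its left, z up, the work surface at z = 0. Lengths are in m, angles in rad, forces in N, time in s.
With the tool pointing down it reaches from about 0.4 to 0.85 m from the base axis. Payload 10.4 kg.
Tool frame: the origin (TCP) lies midway between the tips of the shut fingers; the grasp point (between the pads) lies 19 mm behind it; z points along the fingers, y is the line along which they close (so a half turn about z gives the same grasp; the last joint's range is limited). The gripper opens to 87 mm and grips with 3 to 60 N. Pads are 19 mm wide; open, the fingers measure 117 mm over their backs; the gripper's body (75 mm by 190 mm) begins 51 mm behind the grasp point.
Start: joints at [1.247, 0.332, -0.065, 1.46, 0.022, 1.35, -0.088], TCP at [0.185, -0.597, 0.223] pointing down, gripper open.
Joint ranges: [-2.6, 2.6], [-0.5, 2.12], [-1.47, 1.34], [0.16, 2.42], [-1.27, 4.41], [0.06, 2.06], [-2.6, 2.6]. Speed limits (rad/s): [2.22, 2.22, 2.79, 2.79, 3.14, 3.14, 3.14].

## Interface

Orientations are given as a unit quaternion [x, y, z, w].
In Python, from bench import sensors, eyes, order gives the robot as it stands.
- The arm moves only by the tool arm_command, never from a script. Its argument "steps" is a list of rows, each an object with "rot": the turn, a rotation vector about the world's x, y, z in degrees, a list of three; "slide": the shift along the world's x, y, z in m, a list of three; "grip": the opening, from 0 (shut) to 1 (fully open). A call has exactly 8 rows; each row shifts and turns the commanded pose from where the row before left it; what a row does not reach is not made up. A row lasts 1/8 s, in which the tool goes at most 62.5 mm and 10.7 degrees, less where a joint would pass 70% of its speed; a pose out of reach is approached as far as the arm can. A call with a gripper value outside its range is refused whole. The fingers move at their own pace and stop on an object; "newtons" is the grip in N (left out, the last holds). Time passes only in rows, so rows that do not move let the fingers close, or fill a call up. It gives the time, the measured TCP pose, the force, the opening and the grip force at its end, in the units of the state.
- sensors.read_state(): the state, without advancing time (a new reading comes with each control period).
- eyes.camera(name): name is "scene" or "top" or "wrist"; returns a dict with "pixels" (384x512x3 uint8, red, green, blue), "intrinsics" (3x3 intrinsics, pixels), "k1" (the pictures are not rectified: a ray, as slopes to the right and down, at radius r is drawn at 1 + k1 r^2 times it, then the intrinsics apply), "pose" (4x4, takes a point from camera to world coordinates). Camera axes: x right, y down, z forward; pixel columns grow to the right and rows downward; lengths in m; the calibration is good to about 2 mm. A picture is of the moment at which its call begins. There is no depth.
- order.close_job(): hands the job in; it is judged then, once.
Trained networks look in a picture, given as the dict that the camera call returned (one of the last four; its "shot" number tells which), for a name from the list of things; names that differ only in an ending like _2 or _b are one class to them, and where a whole thing is asked for, a point or a joint stands for the part that bears it (a point fixed in the world has none). Each returns a list of dicts, best first, with "conf" (0 to 1); they miss things now and then, are a little off and sometimes report something else, mostly with a low value. They report only what shows in the picture. A call takes as long as a camera call.
- eyes.look_for(name, picture): "bbox" ([left, top, right, bottom] in pixels, round what is visible of it).
The state is a dict: "time": time; "joint_positions": joint angles; "joint_vel": joint speeds; "joint_torque": joint torques, N m; "ee_pos": TCP position; "eef_rot": TCP orientation; "ft_force": force on the tool from outside, world axes, zero at the start; "torque": the same for the moment, N m; "width": finger opening in m; "grip_force": force on a finger pad.
Only numpy, scipy, OpenCV 4.12 (cv2) and the standard library are available. Lean on these libraries where they do the work, as an engineer would, in place of code of your own. Each camera call takes 0.05 s, during which the arm holds its last target. There are 200 camera calls.

## Task

The loupe has been focused and its arm clamped, but the depth-stop screw at the free end of the arm still hangs clear of its post. Slacken the knurled lock nut under the screw's knob, turn the stop screw clockwise by its knob until you feel its tip bear lightly on the post (a definite touch, never so hard that it would jack the arm up), then retighten the lock nut about as firmly as you found it. Leave the glass blank and the other things on the bench as they are.

Things in the scene. Friction and masses are not known exactly. Their poses are not given: they have to be found in the camera images.
- stand: Grey loupe stand, fixed: base plate 180 x 340 x 16 mm, steel column 29 mm thick, 266 mm high, and a black arm 30 mm wide, its top 130 mm above the bench. Origin: on the bench, straight below the stop screw's axis; z up; y runs along the arm from the screw to the column (at y = 215 mm). The arm's free end is a round lug 38 mm in diameter with a steel boss 30 mm in diameter, 10 mm high, on it.
- loupe_top (a point): Centre of the top of the black loupe, 52 mm in diameter, held upright by the arm 100 mm from the stop screw's axis, its top 170 mm above the bench.
- nut: Knurled round brass lock nut, 40 mm in diameter, 18 mm high, axis upright, on the washer and boss at the arm's free end, under the screw's knob. Origin: its centre, 152 mm above the bench, 22 mm above the arm's top. Clockwise from above tightens, counter-clockwise slackens. It can be gripped from above with the fingers either side of the knob; it stays at its height (fine thread).
- nut_top (a point): Centre of the nut's top face. How it feels: found tight, quite slack after 0.6 rad counter-clockwise; it runs stiffly all along (0.15 N m). Clockwise from slack, once it seats, torque rises over about half a radian: 0.25 to 0.45 N m is as firm as found, under 0.22 too loose, over 0.6 damages it. Fingers closing on it with about 16 N slip on it at a fit torque, with 8 N too early.
- washer: Dark keyed washer between nut and boss, 35 mm in diameter, 3 mm thick; it cannot turn, so the screw does not turn along with the nut. Origin: the centre of its underside, 140 mm above the bench. While the nut is tight the washer also brakes the screw (about 0.15 N m more drag).
- screw: Steel stop screw through nut, washer and arm, above the post: thread 14 mm in diameter, round knurled knob on top, 26 mm in diameter, 30 mm high, axis upright. Origin: the knob's centre, 190 mm above the bench, 38 mm above the nut's centre; 14 mm between nut top and knob underside. Clockwise from above moves it down, too little to see. It stays where left.
- knob_top (a point): Centre of the knob's top. How it feels, nut slack: running drag 0.08 N m. The tip starts 0.4 to 2.4 rad of turning short of the post. Then torque rises by 0.05 to 0.2 N m over the next 0.2 to 0.5 rad: a light, definite bearing; 0.25 N m above the drag (0.7 rad past touching) jacks the arm. Fingers closing on the knob with about 8 N slip on it at a fit torque, with 5 N already on the drag.
- stop_post: Steel stop post, 18 mm in diameter and 82 mm high on the base plate, straight under the screw, with a hardened button on top. Origin: the centre of its underside; its height differs a little from one time to the next.
- blank: Clear round glass blank, 50 mm in diameter, 10 mm thick, lying loose under the loupe. Origin: centre of its underside. Leave alone.
- prism: Small glass cube prism on a black foot, 32 x 32 x 29 mm, loose on the bench. Origin: centre of its underside. Leave alone.
- loupe_spare: Black spare loupe standing on the bench, 48 mm in diameter, 60 mm high, loose. Origin: centre of its underside. Leave alone.
- dropper: Amber glass dropper bottle with white cap, 42 mm in diameter, 85 mm high, loose. Origin: centre of its underside. Leave alone.

How it is judged:
By the outcome, as a careful person would: the job done as asked, in the order asked, and still so for the second after the job is handed in, with the robot touching nothing.
It also fails if it takes over 72 s, if anything falls off the work surface, if the arm or the gripper's body presses on something with over 40 N, if the wrist force passes 120 N, or if a joint passes its speed limit or range.

## Working session

There is one attempt and no reset: what is moved stays moved. The work goes in short steps, Python scripts to look and compute and a tool call to move; the robot and the scene stay as the last step left them, time stands still between calls to the robot, and variables do not carry over. Pictures are saved under pics/ and viewed, at most 10 in all, crops included, and the job is handed in when it is done.

Besides the shell and the picture viewer there is one more tool, called after ">>>" as name(argument=value, ...) on one line, values as JSON. arm_command: Moves the arm, as the interface text tells. Its arguments: {"type":"object","properties":{"steps":{"type":"array","items":{"type":"object","properties":{"rot":{"type":"array","items":{"type":"number"}},"slide":{"type":"array","items":{"type":"number"}},"grip":{"type":"number"}}}},"newtons":{"type":"number"}},"required":["steps"]}

```bash
mkdir -p pics; cat > h.py <<'E'
import numpy as np, cv2
from bench import sensors, eyes, order
def ray(p,uv):
    K=np.array(p["intrinsics"]);T=np.array(p["pose"]);s=np.linalg.solve(K,[uv[0],uv[1],1.])[:2]
    u=s.copy()
    for _ in range(20): u=s/(1+p["k1"]*(u@u))
    return T[:3,3],T[:3,:3]@np.array([u[0],u[1],1.])
def at_z(p,uv,z):
    o,d=ray(p,uv);return o+d*(z-o[2])/d[2]
def proj(p,X):
    T=np.array(p["pose"]);c=T[:3,:3].T@(np.array(X)-T[:3,3]);u=c[:2]/c[2];u=u*(1+p["k1"]*(u@u))
    return (np.array(p["intrinsics"])@[u[0],u[1],1])[:2]
def save(p,n,f=1.5,box=None):
    im=p["pixels"][:,:,::-1]
    if box: im=im[box[1]:box[3],box[0]:box[2]]
    cv2.imwrite("pics/"+n,cv2.resize(im,None,fx=f,fy=f,interpolation=cv2.INTER_CUBIC))
E
python3 - <<'E'
from h import *
np.set_printoptions(precision=3,suppress=True)
a=[]
for c in["scene","top"]:
    p=eyes.camera(c);save(p,c+".png",1); a.append(p["pixels"])
    print(c,np.array(p["pose"])[:3,3])
    for n,z in[("screw",.19),("knob_top",.205),("nut",.152),("loupe_top",.17),("stop_post",.05),("dropper",.04),("stand",0),("loupe_spare",.03),("prism",.015)]:
        for d in eyes.look_for(n,p)[:2]:
            b=d["bbox"];print(n,round(d["conf"],2),np.round(b),at_z(p,[(b[0]+b[2])/2,(b[1]+b[3])/2],z))
cv2.imwrite("pics/both.png",np.vstack(a)[:,:,::-1])
s=sensors.read_state();print(s)
E
```

```text
scene [ 1.404 -0.004  0.932]
screw 0.64 [237. 171. 249. 192.] [0.545 0.011 0.19 ]
knob_top 0.7 [240. 174. 249. 191.] [0.566 0.014 0.205]
knob_top 0.32 [235. 186. 250. 200.] [0.605 0.008 0.205]
nut 0.63 [233. 188. 250. 200.] [0.55  0.008 0.152]
loupe_top 0.67 [211. 170. 345. 280.] [0.681 0.088 0.17 ]
stop_post 0.42 [241. 212. 250. 233.] [0.553 0.015 0.05 ]
stop_post 0.19 [212. 171. 344. 282.] [0.572 0.102 0.05 ]
dropper 0.69 [383. 187. 402. 212.] [0.472 0.446 0.04 ]
stand 0.71 [212. 171. 346. 280.] [0.521 0.112 0.   ]
loupe_spare 0.67 [ 76. 233. 101. 260.] [ 0.601 -0.403  0.03 ]
prism 0.71 [100. 198. 113. 214.] [ 0.433 -0.39   0.015]
top [0.413 0.014 1.665]
screw 0.44 [255. 193. 266. 204.] [0.551 0.001 0.19 ]
knob_top 0.43 [256. 198. 266. 208.] [0.537 0.001 0.205]
nut 0.47 [250. 200. 268. 209.] [0.535 0.007 0.152]
loupe_top 0.75 [173. 158. 286. 235.] [0.56  0.097 0.17 ]
stop_post 0.67 [252. 201. 266. 209.] [0.542 0.006 0.05 ]
stop_post 0.52 [371. 180. 387. 196.] [ 0.592 -0.402  0.05 ]
dropper 0.71 [122. 226. 137. 239.] [0.459 0.447 0.04 ]
stand 0.62 [176. 158. 286. 236.] [0.576 0.101 0.   ]
loupe_spare 0.44 [372. 181. 388. 194.] [ 0.596 -0.411  0.03 ]
{'time': 1.0, 'joint_positions': array([ 1.247,  0.332, -0.065,  1.46 ,  0.022,  1.35 , -0.089]), 'joint_vel': array([-0.   , -0.001,  0.   ,  0.001, -0.   , -0.001,  0.   ]), 'joint_torque': array([ -0.001, -62.305,   0.025, -39.013,  -0.061,   0.032,   0.   ]), 'ee_pos': array([ 0.185, -0.597,  0.223]), 'eef_rot': array([0.989, 0.15 , 0.   , 0.   ]), 'ft_force': array([-0.4  ,  0.118, -0.207]), 'torque': array([-0.113,  0.027, -0.066]), 'grip_force': 0.0, 'width': 0.08670620703141924}
```

View pics/scene.png

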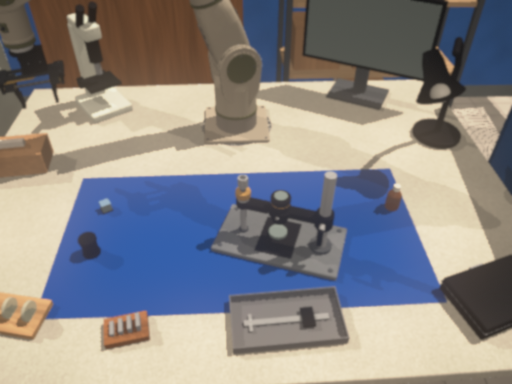

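View pics/top.png

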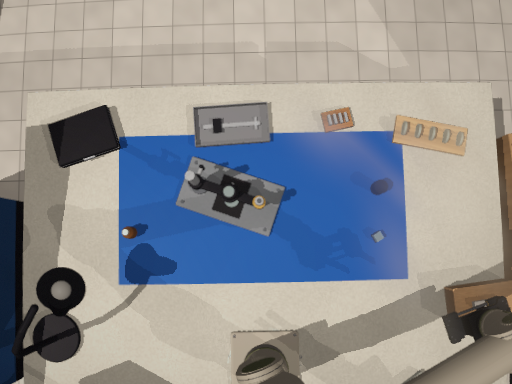

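The scene picture shows the screw knob at about (243,182), the nut at (243,195) and the column at (328,195). In the top picture the nut and knob are at about (259,201). The estimates agree on a screw axis near (0.546, 0.007), so I'm moving above it.

>>> arm_command(steps=[{"slide": [0.0225,0.0375,0.014],"rot": [0,0,4.5],"grip": 1},{"slide": [0.0225,0.0375,0.014],"rot": [0,0,4.5],"grip": 1},{"slide": [0.0225,0.0375,0.014],"rot": [0,0,4.5],"grip": 1},{"slide": [0.0225,0.0375,0.014],"rot": [0,0,4.5],"grip": 1},{"slide": [0.0225,0.0375,0.014],"rot": [0,0,4.5],"grip": 1},{"slide": [0.0225,0.0375,0.014],"rot": [0,0,4.5],"grip": 1},{"slide": [0.0225,0.0375,0.014],"rot": [0,0,4.5],"grip": 1},{"slide": [0.0225,0.0375,0.014],"rot": [0,0,4.5],"grip": 1}])

```text
time: 2.0
ee_pos: [0.3658, -0.2956, 0.3352]
eef_rot: [0.893, 0.449, 0.0, 0.0]
ft_force: [1.1, -0.7, -1.1]
width: 0.0868
grip_force: 0.0
```

>>> arm_command(steps=[{"slide": [0.0225,0.0375,0],"rot": [0,0,4.5],"grip": 1},{"slide": [0.0225,0.0375,0],"rot": [0,0,4.5],"grip": 1},{"slide": [0.0225,0.0375,0],"rot": [0,0,4.5],"grip": 1},{"slide": [0.0225,0.0375,0],"rot": [0,0,4.5],"grip": 1},{"slide": [0.0225,0.0375,0],"rot": [0,0,4.5],"grip": 1},{"slide": [0.0225,0.0375,0],"rot": [0,0,4.5],"grip": 1},{"slide": [0.0225,0.0375,0],"rot": [0,0,4.5],"grip": 1},{"slide": [0,0,0],"rot": [0,0,0],"grip": 1}])

```text
time: 3.0
ee_pos: [0.5235, -0.0308, 0.3345]
eef_rot: [0.737, 0.676, 0.001, -0.001]
ft_force: [0.3, 0.3, 0.5]
width: 0.0872
grip_force: 0.0
```

```bash
python3 - <<'E'
from h import *
np.set_printoptions(precision=3,suppress=True)
p=eyes.camera("wrist");save(p,"w1.png",1.3)
print(np.array(p["pose"]))
for n,z in[("screw",.19),("knob_top",.205),("nut",.152),("nut_top",.161),("loupe_top",.17)]:
    for d in eyes.look_for(n,p)[:2]:
        b=d["bbox"];print(n,round(d["conf"],2),np.round(b),at_z(p,[(b[0]+b[2])/2,(b[1]+b[3])/2],z))
s=sensors.read_state();print({k:s[k] for k in("time","joint_positions","ee_pos","eef_rot","ft_force","torque")})
E
```

```text
[[ 0.996 -0.083 -0.021  0.529]
 [-0.086 -0.962 -0.258  0.039]
 [ 0.001  0.258 -0.966  0.498]
 [ 0.     0.     0.     1.   ]]
screw 0.61 [264. 128. 289. 154.] [0.543 0.01  0.19 ]
knob_top 0.86 [265. 126. 294. 157.] [0.545 0.011 0.205]
nut 0.69 [259. 124. 294. 158.] [0.545 0.007 0.152]
nut_top 0.64 [257. 120. 292. 152.] [0.542 0.014 0.161]
loupe_top 0.64 [210.   0. 367. 181.] [0.561 0.062 0.17 ]
{'time': 3.3, 'joint_positions': array([ 0.612,  0.122, -0.69 ,  1.507,  0.078,  1.54 , -0.171]), 'ee_pos': array([ 0.522, -0.036,  0.335]), 'eef_rot': array([ 0.74 ,  0.673, -0.   ,  0.   ]), 'ft_force': array([0.476, 0.184, 1.04 ]), 'torque': array([-0.011, -0.103, -0.019])}
```

View pics/w1.png

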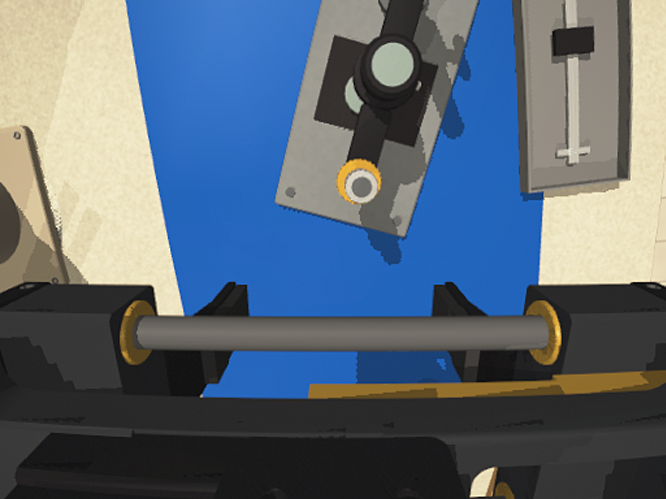

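The wrist view shows the brass nut with the steel knob on it at about (278,142) in full-resolution pixels, with the fingers open below it. The axis comes out near (0.544, 0.011). I'll move over it and take one close look.

>>> arm_command(steps=[{"slide": [0.0055,0.012,-0.01],"grip": 1},{"slide": [0.0055,0.012,-0.02],"grip": 1},{"slide": [0.0055,0.012,-0.02],"grip": 1},{"slide": [0.0055,0.011,-0.02],"grip": 1},{"slide": [0,0,-0.02],"grip": 1},{"slide": [0,0,-0.01],"grip": 1},{"slide": [0,0,0],"grip": 1},{"slide": [0,0,0],"grip": 1}])

```text
schema error: expected keys rot, slide, grip
```

```bash
python3 - <<'E'
from h import *
np.set_printoptions(precision=4,suppress=True)
p=eyes.camera("wrist")
s=sensors.read_state();print({k:s[k] for k in("time","joint_positions","ee_pos","eef_rot","ft_force","torque")})
for n,z in[("screw",.195),("knob_top",.205),("nut",.155),("nut_top",.161)]:
    for d in eyes.look_for(n,p)[:2]:
        b=d["bbox"];print(n,round(d["conf"],2),np.round(b),at_z(p,[(b[0]+b[2])/2,(b[1]+b[3])/2],z))
e=s["ee_pos"]
im=p["pixels"].copy()
for z in(.205,.161):
    q=proj(p,[e[0],e[1],z]);print("tcp axis at",z,q);cv2.circle(im,(int(q[0]),int(q[1])),3,(255,0,0) if z>.2 else(0,255,0),1)
p["pixels"]=im;save(p,"w2.png",1.3)
E
```

```text
{'time': 3.35, 'joint_positions': array([ 0.6118,  0.1223, -0.6901,  1.5071,  0.0783,  1.5399, -0.1709]), 'ee_pos': array([ 0.5225, -0.0355,  0.3347]), 'eef_rot': array([ 0.7395,  0.6731, -0.0001,  0.0003]), 'ft_force': array([ 0.3912,  0.7284, -0.0982]), 'torque': array([-0.0428, -0.0716, -0.013 ])}
screw 0.97 [260. 121. 289. 149.] [0.5402 0.012  0.195 ]
knob_top 0.56 [266. 124. 291. 152.] [0.5438 0.009  0.205 ]
nut 0.68 [257. 118. 294. 149.] [0.5433 0.0102 0.155 ]
nut_top 0.93 [258. 116. 293. 150.] [0.5428 0.0113 0.161 ]
tcp axis at 0.205 [261.9138 182.5449]
tcp axis at 0.161 [261.8013 173.9944]
```

View pics/w2.png

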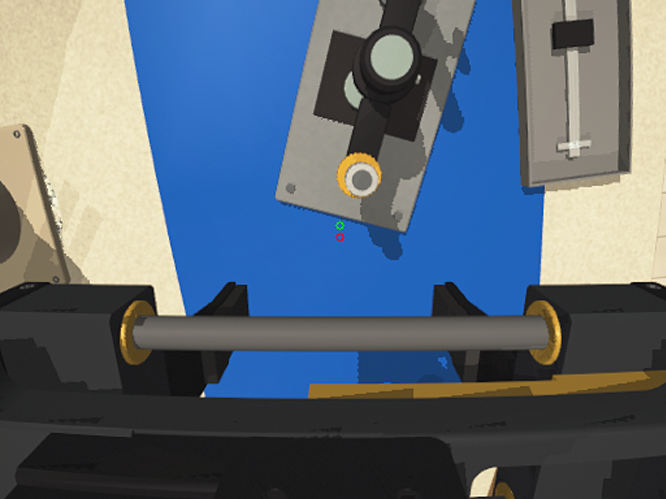

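The move was refused because every row needs a "rot". The still picture puts the nut at (275,134) and the knob at (278,139), so the axis is about (0.543, 0.011). I'll repeat the move.

>>> arm_command(steps=[{"slide": [0.005,0.0115,-0.01],"rot": [0,0,0],"grip": 1},{"slide": [0.005,0.0115,-0.02],"rot": [0,0,0],"grip": 1},{"slide": [0.005,0.0115,-0.02],"rot": [0,0,0],"grip": 1},{"slide": [0.005,0.012,-0.02],"rot": [0,0,0],"grip": 1},{"slide": [0,0,-0.02],"rot": [0,0,0],"grip": 1},{"slide": [0,0,-0.01],"rot": [0,0,0],"grip": 1},{"slide": [0,0,0],"rot": [0,0,0],"grip": 1},{"slide": [0,0,0],"rot": [0,0,0],"grip": 1}])

```text
time: 4.55
ee_pos: [0.5431, 0.0121, 0.2352]
eef_rot: [0.739, 0.674, 0.0, 0.0]
ft_force: [-1.1, -0.6, -0.1]
width: 0.087
grip_force: 0.0
```

```bash
cat > look.py <<'E'
from h import *
import sys
np.set_printoptions(precision=4,suppress=True)
p=eyes.camera("wrist")
s=sensors.read_state();print({k:s[k] for k in("time","joint_positions","ee_pos","eef_rot","ft_force","torque")})
for n,z in[("screw",.195),("knob_top",.205),("nut",.155),("nut_top",.161)]:
    for d in eyes.look_for(n,p)[:1]:
        b=d["bbox"];print(n,round(d["conf"],2),np.round(b),at_z(p,[(b[0]+b[2])/2,(b[1]+b[3])/2],z))
e=s["ee_pos"]
im=p["pixels"].copy()
for z in(.205,.161):
    q=proj(p,[e[0],e[1],z]);print("tcp axis at",z,q);cv2.circle(im,(int(q[0]),int(q[1])),3,(255,0,0) if z>.2 else(0,255,0),1)
p["pixels"]=im;save(p,sys.argv[1],1.3)
E
python3 look.py w3.png
```

```text
{'time': 4.6, 'joint_positions': array([ 0.5293,  0.2133, -0.7241,  1.6305,  0.1444,  1.3512, -0.3072]), 'ee_pos': array([0.5431, 0.0121, 0.2353]), 'eef_rot': array([0.7389, 0.6738, 0.0005, 0.0004]), 'ft_force': array([ 0.0473, -0.3101,  0.4274]), 'torque': array([-0.0272, -0.0978, -0.0843])}
screw 0.8 [244. 191. 279. 232.] [0.5425 0.0112 0.195 ]
knob_top 0.9 [248. 190. 281. 236.] [0.5447 0.0139 0.205 ]
nut 0.66 [241. 176. 288. 214.] [0.5452 0.0126 0.155 ]
nut_top 0.66 [237. 172. 284. 209.] [0.5423 0.0184 0.161 ]
tcp axis at 0.205 [262.305  215.2253]
tcp axis at 0.161 [262.0392 197.7816]
```

View pics/w3.png

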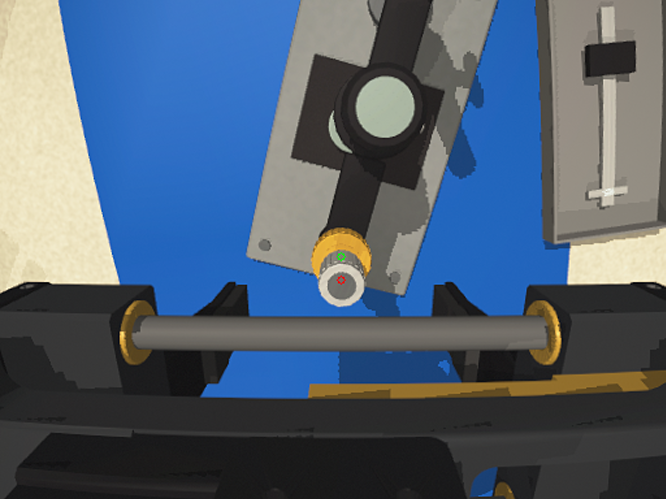

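The knob's top centre is at about (263,219) and the TCP axis projects to (262,215), so the alignment is within about 2 mm. I'm descending over the knob to the nut (grasp point at about 0.159) and gripping it.

>>> arm_command(steps=[{"slide": [0,-0.001,-0.015],"rot": [0,0,0],"grip": 1},{"slide": [0,0,-0.018],"rot": [0,0,0],"grip": 1},{"slide": [0,0,-0.018],"rot": [0,0,0],"grip": 1},{"slide": [0,0,-0.018],"rot": [0,0,0],"grip": 1},{"slide": [0,0,-0.014],"rot": [0,0,0],"grip": 1},{"slide": [0,0,-0.008],"rot": [0,0,0],"grip": 1},{"slide": [0,0,-0.004],"rot": [0,0,0],"grip": 1},{"slide": [0,0,0],"rot": [0,0,0],"grip": 1}])

```text
time: 5.8
ee_pos: [0.5428, 0.0111, 0.1397]
eef_rot: [0.739, 0.674, 0.0, 0.0]
ft_force: [-0.9, 0.1, 0.7]
width: 0.0869
grip_force: 0.0
```

>>> arm_command(steps=[{"slide": [0,0,0],"rot": [0,0,0],"grip": 0.3},{"slide": [0,0,0],"rot": [0,0,0],"grip": 0.3},{"slide": [0,0,0],"rot": [0,0,0],"grip": 0.3},{"slide": [0,0,0],"rot": [0,0,0],"grip": 0.3},{"slide": [0,0,0],"rot": [0,0,0],"grip": 0.3},{"slide": [0,0,0],"rot": [0,0,0],"grip": 0.3},{"slide": [0,0,0],"rot": [0,0,0],"grip": 0.3},{"slide": [0,0,0],"rot": [0,0,0],"grip": 0.3}], newtons=35)

```text
time: 6.8
ee_pos: [0.5438, 0.0109, 0.1397]
eef_rot: [0.739, 0.674, 0.001, 0.001]
ft_force: [6.3, -0.1, -2.6]
width: 0.0392
grip_force: 35.3
```

```bash
cat > st.py <<'E'
from h import *
np.set_printoptions(precision=4,suppress=True)
from scipy.spatial.transform import Rotation as R
s=sensors.read_state();y=R.from_quat(s["eef_rot"]).as_matrix()[:,1]
print({k:s[k] for k in("time","ee_pos","ft_force","torque","width","grip_force")},"q7",s["joint_positions"][6],"tau7",s["joint_torque"][6],"yaw",np.degrees(np.arctan2(y[1],y[0])))
E
python3 st.py
```

```text
{'time': 6.8, 'ee_pos': array([0.5438, 0.0109, 0.1397]), 'ft_force': array([ 6.3146, -0.122 , -2.5716]), 'torque': array([-0.0479, -1.2851, -0.0124]), 'width': 0.039197539593539374, 'grip_force': 35.304864747449756} q7 -0.35288014136426143 tau7 -0.033830098109319806 yaw -5.277879810482157
```

The grip is on the nut (39 mm wide). I'll centre by 2 mm in x and turn it counter-clockwise.

>>> arm_command(steps=[{"slide": [0.002,0,0],"rot": [0,0,0],"grip": 0.3},{"slide": [0,0,0],"rot": [0,0,7],"grip": 0.3},{"slide": [0,0,0],"rot": [0,0,7],"grip": 0.3},{"slide": [0,0,0],"rot": [0,0,7],"grip": 0.3},{"slide": [0,0,0],"rot": [0,0,7],"grip": 0.3},{"slide": [0,0,0],"rot": [0,0,7],"grip": 0.3},{"slide": [0,0,0],"rot": [0,0,7],"grip": 0.3},{"slide": [0,0,0],"rot": [0,0,5],"grip": 0.3}])

```text
time: 7.8
ee_pos: [0.5429, 0.0106, 0.1395]
eef_rot: [0.407, 0.913, -0.001, -0.002]
ft_force: [-10.1, -1.6, 8.8]
width: 0.0393
grip_force: 35.0
```

```bash
python3 st.py
```

```text
{'time': 7.8, 'ee_pos': array([0.5429, 0.0106, 0.1395]), 'ft_force': array([-10.0618,  -1.6403,   8.7542]), 'torque': array([-0.3669,  2.26  , -0.1503]), 'width': 0.039281585170453416, 'grip_force': 35.03136289771646} q7 0.4303809402167203 tau7 -0.9233641438186169 yaw 41.90529363191258
```

The torque has dropped to the 0.15 running drag after 47°, so the nut is slack. Next I'll release, rise to the knob and pre-turn counter-clockwise.

>>> arm_command(steps=[{"slide": [0,0,0],"rot": [0,0,0],"grip": 0.85},{"slide": [-0.0013,0,0],"rot": [0,0,0],"grip": 0.85},{"slide": [0,0,0.008],"rot": [0,0,9],"grip": 0.85},{"slide": [0,0,0.008],"rot": [0,0,9],"grip": 0.85},{"slide": [0,0,0.008],"rot": [0,0,9],"grip": 0.85},{"slide": [0,0,0.0075],"rot": [0,0,9],"grip": 0.85},{"slide": [0,0,0],"rot": [0,0,9],"grip": 0.85},{"slide": [0,0,0],"rot": [0,0,9],"grip": 0.85}])

```text
time: 8.8
ee_pos: [0.5436, 0.0111, 0.1712]
eef_rot: [-0.052, 0.999, 0.0, 0.0]
ft_force: [-0.2, 0.1, 0.2]
width: 0.0743
grip_force: 0.0
```

>>> arm_command(steps=[{"slide": [0,0,0],"rot": [0,0,0],"grip": 0.85},{"slide": [0,0,0],"rot": [0,0,0],"grip": 0.4},{"slide": [0,0,0],"rot": [0,0,0],"grip": 0.15},{"slide": [0,0,0],"rot": [0,0,0],"grip": 0.15},{"slide": [0,0,0],"rot": [0,0,0],"grip": 0.15},{"slide": [0,0,0],"rot": [0,0,0],"grip": 0.15},{"slide": [0,0,0],"rot": [0,0,0],"grip": 0.15},{"slide": [0,0,0],"rot": [0,0,0],"grip": 0.15}], newtons=10)

```text
time: 9.8
ee_pos: [0.5435, 0.0097, 0.171]
eef_rot: [-0.049, 0.999, -0.001, -0.0]
ft_force: [-0.3, -6.0, 0.0]
width: 0.0255
grip_force: 10.0
```

```bash
python3 st.py
```

```text
{'time': 9.8, 'ee_pos': array([0.5435, 0.0097, 0.171 ]), 'ft_force': array([-0.3153, -5.9966,  0.0261]), 'torque': array([-1.0693, -0.288 , -0.0549]), 'width': 0.02550512247648977, 'grip_force': 9.998810940887779} q7 1.3390414340050334 tau7 -0.022479532635770738 yaw 95.65872245780895
```

>>> arm_command(steps=[{"slide": [0,-0.0015,0],"rot": [0,0,0],"grip": 0.15},{"slide": [0,0,0],"rot": [0,0,-3],"grip": 0.15},{"slide": [0,0,0],"rot": [0,0,-3],"grip": 0.15},{"slide": [0,0,0],"rot": [0,0,-3],"grip": 0.15},{"slide": [0,0,0],"rot": [0,0,-3],"grip": 0.15},{"slide": [0,0,0],"rot": [0,0,-3],"grip": 0.15},{"slide": [0,0,0],"rot": [0,0,-3],"grip": 0.15},{"slide": [0,0,0],"rot": [0,0,0],"grip": 0.15}])

```text
time: 10.8
ee_pos: [0.5435, 0.0097, 0.1711]
eef_rot: [0.107, 0.994, 0.0, 0.0]
ft_force: [1.5, -1.4, -2.6]
width: 0.0256
grip_force: 10.0
```

```bash
cat > tq.py <<'E'
from h import *
np.set_printoptions(precision=3,suppress=True)
from scipy.spatial.transform import Rotation as R
L=[]
for i in range(5):
    s=sensors.read_state();L.append(s["torque"][2]);
    if i<4: eyes.camera("top")
y=R.from_quat(s["eef_rot"]).as_matrix()[:,1]
print("t",s["time"],"tz",np.mean(L),np.array(L),"F",s["ft_force"],"w",s["width"],"g",s["grip_force"],"tau7",s["joint_torque"][6],"yaw",np.degrees(np.arctan2(y[1],y[0])),s["ee_pos"])
E
python3 tq.py
```

```text
t 11.0 tz -0.03900317639835392 [-0.066 -0.001 -0.088  0.002 -0.042] F [ 1.583 -0.723 -2.411] w 0.02558549482454614 g 9.999459651298821 tau7 0.04370029899291694 yaw 77.78726803017234 [0.544 0.01  0.171]
```

>>> arm_command(steps=[{"slide": [0,0,0],"rot": [0,0,-2],"grip": 0.15},{"slide": [0,0,0],"rot": [0,0,-2],"grip": 0.15},{"slide": [0,0,0],"rot": [0,0,-2],"grip": 0.15},{"slide": [0,0,0],"rot": [0,0,-2],"grip": 0.15},{"slide": [0,0,0],"rot": [0,0,-2],"grip": 0.15},{"slide": [0,0,0],"rot": [0,0,-2],"grip": 0.15},{"slide": [0,0,0],"rot": [0,0,-2],"grip": 0.15},{"slide": [0,0,0],"rot": [0,0,-2],"grip": 0.15}])

```text
time: 12.0
ee_pos: [0.5435, 0.0097, 0.1711]
eef_rot: [0.245, 0.969, 0.0, 0.0]
ft_force: [5.2, 1.8, -3.7]
width: 0.0258
grip_force: 10.0
```

```bash
python3 tq.py
```

```text
t 12.2 tz 0.047806618486751606 [0.081 0.051 0.032 0.045 0.03 ] F [ 3.836  1.118 -4.162] w 0.025695719693164996 g 9.99963125679642 tau7 -0.05153448670171201 yaw 61.667769381021216 [0.544 0.01  0.171]
```

>>> arm_command(steps=[{"slide": [0,0,0],"rot": [0,0,-2],"grip": 0.15},{"slide": [0,0,0],"rot": [0,0,-2],"grip": 0.15},{"slide": [0,0,0],"rot": [0,0,-2],"grip": 0.15},{"slide": [0,0,0],"rot": [0,0,-2],"grip": 0.15},{"slide": [0,0,0],"rot": [0,0,-2],"grip": 0.15},{"slide": [0,0,0],"rot": [0,0,-2],"grip": 0.15},{"slide": [0,0,0],"rot": [0,0,-2],"grip": 0.15},{"slide": [0,0,0],"rot": [0,0,-2],"grip": 0.15}])

```text
time: 13.2
ee_pos: [0.5435, 0.0098, 0.1711]
eef_rot: [0.378, 0.926, 0.0, 0.0]
ft_force: [5.3, 2.1, -3.9]
width: 0.0255
grip_force: 10.0
```

```bash
python3 tq.py
```

```text
t 13.4 tz 0.043157848938003195 [ 0.082  0.079  0.065  0.002 -0.012] F [ 5.52   0.681 -4.121] w 0.02537844744670193 g 9.999700002372265 tau7 -0.05181829794310033 yaw 45.667711255822965 [0.544 0.01  0.171]
```

The torque is steady at the running drag, with no contact yet.

>>> arm_command(steps=[{"slide": [0,0,0],"rot": [0,0,-2],"grip": 0.15},{"slide": [0,0,0],"rot": [0,0,-2],"grip": 0.15},{"slide": [0,0,0],"rot": [0,0,-2],"grip": 0.15},{"slide": [0,0,0],"rot": [0,0,-2],"grip": 0.15},{"slide": [0,0,0],"rot": [0,0,-2],"grip": 0.15},{"slide": [0,0,0],"rot": [0,0,-2],"grip": 0.15},{"slide": [0,0,0],"rot": [0,0,-2],"grip": 0.15},{"slide": [0,0,0],"rot": [0,0,-2],"grip": 0.15}])

```text
time: 14.4
ee_pos: [0.5436, 0.0098, 0.1711]
eef_rot: [0.503, 0.864, 0.0, 0.0]
ft_force: [5.0, 0.9, -4.2]
width: 0.0257
grip_force: 10.0
```

```bash
python3 tq.py
```

```text
t 14.6 tz 0.0302284775253402 [0.038 0.044 0.009 0.038 0.022] F [ 5.067  1.294 -4.541] w 0.025657861291660766 g 9.999627631623298 tau7 -0.05201737163588405 yaw 29.669269090625228 [0.544 0.01  0.171]
```

>>> arm_command(steps=[{"slide": [0.0005,0,0],"rot": [0,0,-2],"grip": 0.15},{"slide": [0,0,0],"rot": [0,0,-2],"grip": 0.15},{"slide": [0,0,0],"rot": [0,0,-2],"grip": 0.15},{"slide": [0,0,0],"rot": [0,0,-2],"grip": 0.15},{"slide": [0,0,0],"rot": [0,0,-2],"grip": 0.15},{"slide": [0,0,0],"rot": [0,0,-2],"grip": 0.15},{"slide": [0,0,0],"rot": [0,0,-2],"grip": 0.15},{"slide": [0,0,0],"rot": [0,0,-2],"grip": 0.15}])

```text
time: 15.6
ee_pos: [0.5437, 0.0097, 0.171]
eef_rot: [0.618, 0.786, -0.0, -0.0]
ft_force: [-1.9, 2.5, 1.1]
width: 0.026
grip_force: 10.0
```

```bash
sed -i 's/L=\[\]/L=[];J=[]/; s/;$/;J.append(s["joint_torque"][6])/; s/"tau7",s\["joint_torque"\]\[6\]/"tau7",np.array(J)/' tq.py; python3 tq.py
```

```text
t 15.8 tz 0.03460978354405433 [ 0.113  0.089 -0.015 -0.011 -0.004] F [-1.949  3.434  0.136] w 0.025806385005372787 g 9.998933742754161 tau7 [ 0.467  0.4   -0.531 -0.255 -0.088] yaw 13.752918573088786 [0.544 0.01  0.171]
```

>>> arm_command(steps=[{"slide": [0,0,0],"rot": [0,0,-2],"grip": 0.15},{"slide": [0,0,0],"rot": [0,0,-2],"grip": 0.15},{"slide": [0,0,0],"rot": [0,0,-2],"grip": 0.15},{"slide": [0,0,0],"rot": [0,0,-2],"grip": 0.15},{"slide": [0,0,0],"rot": [0,0,-2],"grip": 0.15},{"slide": [0,0,0],"rot": [0,0,-2],"grip": 0.15},{"slide": [0,0,0],"rot": [0,0,-2],"grip": 0.15},{"slide": [0,0,0],"rot": [0,0,-2],"grip": 0.15}])

```text
time: 16.8
ee_pos: [0.5438, 0.0096, 0.1711]
eef_rot: [0.722, 0.692, -0.0, -0.0]
ft_force: [-3.7, 2.6, 1.6]
width: 0.0259
grip_force: 10.0
```

```bash
python3 tq.py
```

```text
t 17.0 tz 0.018208541515662285 [ 0.081  0.008 -0.046  0.019  0.029] F [-4.56   3.107  0.163] w 0.025653027769708032 g 9.996532907243818 tau7 [ 0.436  0.417 -0.517 -0.2   -0.063] yaw -2.328336758026824 [0.544 0.01  0.171]
```

>>> arm_command(steps=[{"slide": [0,0,0],"rot": [0,0,-2],"grip": 0.15},{"slide": [0,0,0],"rot": [0,0,-2],"grip": 0.15},{"slide": [0,0,0],"rot": [0,0,-2],"grip": 0.15},{"slide": [0,0,0],"rot": [0,0,-2],"grip": 0.15},{"slide": [0,0,0],"rot": [0,0,-2],"grip": 0.15},{"slide": [0,0,0],"rot": [0,0,-2],"grip": 0.15},{"slide": [0,0,0],"rot": [0,0,-2],"grip": 0.15},{"slide": [0,0,0],"rot": [0,0,-2],"grip": 0.15}])

```text
time: 18.0
ee_pos: [0.5431, 0.0077, 0.171]
eef_rot: [0.811, 0.584, -0.002, 0.0]
ft_force: [-7.9, -2.1, 5.3]
width: 0.0254
grip_force: 10.0
```

```bash
python3 tq.py
```

```text
t 18.2 tz 0.1750034366297631 [0.196 0.181 0.191 0.146 0.16 ] F [-8.455 -2.619  4.806] w 0.02587574586503144 g 10.003336106892675 tau7 [ 0.355  0.145 -0.615 -0.317 -0.192] yaw -18.42200742868418 [0.543 0.008 0.171]
```

A definite rise shows: the torque went to about 0.19 and holds there (drag 0.08). I'll confirm with a tiny extra turn, with slip limiting it.

>>> arm_command(steps=[{"slide": [0,0,0],"rot": [0,0,-1],"grip": 0.15},{"slide": [0,0,0],"rot": [0,0,-1],"grip": 0.15},{"slide": [0,0,0],"rot": [0,0,-1],"grip": 0.15},{"slide": [0,0,0],"rot": [0,0,-1],"grip": 0.15},{"slide": [0,0,0],"rot": [0,0,0],"grip": 0.15},{"slide": [0,0,0],"rot": [0,0,0],"grip": 0.15},{"slide": [0,0,0],"rot": [0,0,0],"grip": 0.15},{"slide": [0,0,0],"rot": [0,0,0],"grip": 0.15}])

```text
time: 19.2
ee_pos: [0.543, 0.0077, 0.171]
eef_rot: [0.831, 0.556, -0.002, 0.0]
ft_force: [-9.6, -2.5, 4.1]
width: 0.0254
grip_force: 10.0
```

```bash
python3 tq.py
```

```text
t 19.4 tz 0.1631760329131753 [0.158 0.154 0.154 0.216 0.133] F [-9.174 -2.14   5.068] w 0.025544991182498564 g 9.984934745589271 tau7 [-0.188 -0.188 -0.189 -0.189 -0.189] yaw -22.414031418181963 [0.543 0.008 0.171]
```

>>> arm_command(steps=[{"slide": [0,0,0],"rot": [0,0,0],"grip": 0.6},{"slide": [0,0,0],"rot": [0,0,0],"grip": 0.6},{"slide": [0,0,0],"rot": [0,0,6],"grip": 0.6},{"slide": [0,0,0],"rot": [0,0,6],"grip": 0.6},{"slide": [0,0,0],"rot": [0,0,6],"grip": 0.6},{"slide": [0,0,0],"rot": [0,0,4],"grip": 0.6},{"slide": [0,0,0],"rot": [0,0,0],"grip": 0.6},{"slide": [0,0,0],"rot": [0,0,0],"grip": 0.6}])

```text
time: 20.4
ee_pos: [0.5441, 0.0094, 0.1711]
eef_rot: [0.709, 0.705, 0.0, 0.0]
ft_force: [-0.3, -0.3, 0.8]
width: 0.0522
grip_force: 0.0
```

```bash
python3 tq.py
```

```text
t 20.6 tz -0.0017773668394505961 [ 0.025 -0.063  0.014 -0.001  0.016] F [ 0.191 -0.376  0.212] w 0.05236172004637295 g 0.0 tau7 [ 0.03  -0.015 -0.026 -0.025 -0.021] yaw -0.30074762078809225 [0.544 0.01  0.171]
```

>>> arm_command(steps=[{"slide": [0,0,0],"rot": [0,0,0],"grip": 0.15},{"slide": [0,0,0],"rot": [0,0,0],"grip": 0.15},{"slide": [0,0,0],"rot": [0,0,0],"grip": 0.15},{"slide": [0,0,0],"rot": [0,0,0],"grip": 0.15},{"slide": [0,0,0],"rot": [0,0,0],"grip": 0.15},{"slide": [0,0,0],"rot": [0,0,0],"grip": 0.15},{"slide": [0,0,0],"rot": [0,0,0],"grip": 0.15},{"slide": [0,0,0],"rot": [0,0,0],"grip": 0.15}], newtons=10)

```text
time: 21.6
ee_pos: [0.5437, 0.0095, 0.171]
eef_rot: [0.709, 0.705, -0.0, -0.0]
ft_force: [-2.9, 0.0, 2.2]
width: 0.0257
grip_force: 10.0
```

```bash
python3 tq.py
```

```text
t 21.8 tz -0.006052786786151508 [ 0.02  -0.029  0.016 -0.052  0.015] F [-4.039 -0.508  2.256] w 0.024996262785638303 g 10.000901471357793 tau7 [-0.003 -0.003 -0.003 -0.003 -0.003] yaw -0.26742624945259363 [0.544 0.01  0.171]
```

>>> arm_command(steps=[{"slide": [-0.0004,0,0],"rot": [0,0,-1],"grip": 0.15},{"slide": [0,0,0],"rot": [0,0,-1],"grip": 0.15},{"slide": [0,0,0],"rot": [0,0,-1],"grip": 0.15},{"slide": [0,0,0],"rot": [0,0,-1],"grip": 0.15},{"slide": [0,0,0],"rot": [0,0,-1],"grip": 0.15},{"slide": [0,0,0],"rot": [0,0,-1],"grip": 0.15},{"slide": [0,0,0],"rot": [0,0,-1],"grip": 0.15},{"slide": [0,0,0],"rot": [0,0,-1],"grip": 0.15}])

```text
time: 22.8
ee_pos: [0.5437, 0.0096, 0.1711]
eef_rot: [0.757, 0.654, 0.0, 0.0]
ft_force: [1.3, 1.0, -0.1]
width: 0.0257
grip_force: 10.0
```

```bash
python3 tq.py
```

```text
t 23.0 tz 0.20615469222639599 [0.211 0.237 0.216 0.179 0.188] F [ 1.412  0.105 -0.952] w 0.025789975293454778 g 9.999803085811436 tau7 [ 0.061  0.02  -0.445 -0.307 -0.223] yaw -8.264425122307427 [0.544 0.01  0.171]
```

The torque is 0.21 when centred, about 0.13 above the drag: a light, definite bearing. I'll leave the screw there, go down to the nut and grip it at 16 N.

>>> arm_command(steps=[{"slide": [0,0,0],"rot": [0,0,0],"grip": 0.9},{"slide": [0,0,0],"rot": [0,0,0],"grip": 0.9},{"slide": [0,0,0],"rot": [0,0,9],"grip": 0.9},{"slide": [0,0,0],"rot": [0,0,9],"grip": 0.9},{"slide": [0,0,-0.011],"rot": [0,0,9],"grip": 0.9},{"slide": [0,0,-0.012],"rot": [0,0,9],"grip": 0.9},{"slide": [0,0,-0.008],"rot": [0,0,9],"grip": 0.9},{"slide": [0,0,0],"rot": [0,0,0],"grip": 0.9}])

```text
time: 24.0
ee_pos: [0.543, 0.0093, 0.1395]
eef_rot: [0.449, 0.894, -0.0, -0.001]
ft_force: [-0.3, -0.5, 0.1]
width: 0.0777
grip_force: 0.0
```

>>> arm_command(steps=[{"slide": [0,0,0],"rot": [0,0,0],"grip": 0.3},{"slide": [0,0,0],"rot": [0,0,0],"grip": 0.3},{"slide": [0,0,0],"rot": [0,0,0],"grip": 0.3},{"slide": [0,0,0],"rot": [0,0,0],"grip": 0.3},{"slide": [0,0,0],"rot": [0,0,0],"grip": 0.3},{"slide": [0,0,0],"rot": [0,0,0],"grip": 0.3},{"slide": [0,0,0],"rot": [0,0,0],"grip": 0.3},{"slide": [0,0,0],"rot": [0,0,0],"grip": 0.3}], newtons=16)

```text
time: 25.0
ee_pos: [0.5437, 0.0097, 0.1402]
eef_rot: [0.448, 0.894, 0.0, 0.0]
ft_force: [1.8, 1.1, -0.2]
width: 0.0395
grip_force: 16.0
```

```bash
python3 tq.py
```

```text
t 25.2 tz -0.030043913830267704 [-0.035 -0.026 -0.059 -0.004 -0.026] F [ 2.426  0.671 -1.377] w 0.03965930092150389 g 15.999951660633087 tau7 [0.018 0.018 0.019 0.019 0.019] yaw 36.74038071005221 [0.544 0.01  0.14 ]
```

Gripped and centred. Now turning clockwise, 20° first.

>>> arm_command(steps=[{"slide": [0,0,0],"rot": [0,0,-2.5],"grip": 0.3},{"slide": [0,0,0],"rot": [0,0,-2.5],"grip": 0.3},{"slide": [0,0,0],"rot": [0,0,-2.5],"grip": 0.3},{"slide": [0,0,0],"rot": [0,0,-2.5],"grip": 0.3},{"slide": [0,0,0],"rot": [0,0,-2.5],"grip": 0.3},{"slide": [0,0,0],"rot": [0,0,-2.5],"grip": 0.3},{"slide": [0,0,0],"rot": [0,0,-2.5],"grip": 0.3},{"slide": [0,0,0],"rot": [0,0,-2.5],"grip": 0.3}])

```text
time: 26.2
ee_pos: [0.5437, 0.0097, 0.1402]
eef_rot: [0.597, 0.802, 0.0, 0.0]
ft_force: [3.0, 2.0, -0.7]
width: 0.0395
grip_force: 16.0
```

```bash
python3 tq.py
```

```text
t 26.4 tz -0.015048523340567745 [ 0.162  0.092 -0.076 -0.11  -0.143] F [ 3.864  1.696 -0.253] w 0.03951825939870147 g 16.000015139579773 tau7 [ 0.544  0.445 -0.566 -0.164  0.043] yaw 16.785810853302735 [0.544 0.01  0.14 ]
```

>>> arm_command(steps=[{"slide": [0,0,0],"rot": [0,0,-1.5],"grip": 0.3},{"slide": [0,0,0],"rot": [0,0,-1.5],"grip": 0.3},{"slide": [0,0,0],"rot": [0,0,-1.5],"grip": 0.3},{"slide": [0,0,0],"rot": [0,0,-1.5],"grip": 0.3},{"slide": [0,0,0],"rot": [0,0,-1.5],"grip": 0.3},{"slide": [0,0,0],"rot": [0,0,-1.5],"grip": 0.3},{"slide": [0,0,0],"rot": [0,0,-1.5],"grip": 0.3},{"slide": [0,0,0],"rot": [0,0,-1.5],"grip": 0.3}])

```text
time: 27.4
ee_pos: [0.5436, 0.0096, 0.1402]
eef_rot: [0.678, 0.735, 0.0, 0.0]
ft_force: [4.1, 2.5, -0.1]
width: 0.0401
grip_force: 16.0
```

```bash
python3 tq.py
```

```text
t 27.6 tz 0.15774785374313852 [0.261 0.195 0.066 0.134 0.132] F [4.895 2.749 0.757] w 0.03930467398124822 g 15.999987423419952 tau7 [ 0.186  0.067 -0.445 -0.202 -0.108] yaw 4.678270045418867 [0.544 0.01  0.14 ]
```

>>> arm_command(steps=[{"slide": [0,0,0],"rot": [0,0,-1],"grip": 0.3},{"slide": [0,0,0],"rot": [0,0,-1],"grip": 0.3},{"slide": [0,0,0],"rot": [0,0,-1],"grip": 0.3},{"slide": [0,0,0],"rot": [0,0,-1],"grip": 0.3},{"slide": [0,0,0],"rot": [0,0,-1],"grip": 0.3},{"slide": [0,0,0],"rot": [0,0,-1],"grip": 0.3},{"slide": [0,0,0],"rot": [0,0,-1],"grip": 0.3},{"slide": [0,0,0],"rot": [0,0,-1],"grip": 0.3}])

```text
time: 28.6
ee_pos: [0.5436, 0.0096, 0.1402]
eef_rot: [0.727, 0.686, 0.0, 0.0]
ft_force: [4.2, 2.1, 0.8]
width: 0.0394
grip_force: 16.0
```

```bash
python3 tq.py
```

```text
t 28.8 tz 0.22591443644168874 [0.294 0.254 0.207 0.164 0.21 ] F [ 4.832  2.806 -0.148] w 0.03952848566662161 g 15.999949872493744 tau7 [-0.056 -0.087 -0.445 -0.266 -0.198] yaw -3.2920213179888616 [0.544 0.01  0.14 ]
```

>>> arm_command(steps=[{"slide": [0,0,0],"rot": [0,0,-1],"grip": 0.3},{"slide": [0,0,0],"rot": [0,0,-1],"grip": 0.3},{"slide": [0,0,0],"rot": [0,0,-1],"grip": 0.3},{"slide": [0,0,0],"rot": [0,0,-1],"grip": 0.3},{"slide": [0,0,0],"rot": [0,0,-1],"grip": 0.3},{"slide": [0,0,0],"rot": [0,0,-1],"grip": 0.3},{"slide": [0,0,0],"rot": [0,0,-1],"grip": 0.3},{"slide": [0,0,0],"rot": [0,0,-1],"grip": 0.3}])

```text
time: 29.8
ee_pos: [0.5436, 0.0097, 0.1403]
eef_rot: [0.773, 0.634, 0.0, 0.0]
ft_force: [4.4, 3.0, 2.0]
width: 0.0391
grip_force: 16.0
```

```bash
python3 tq.py
```

```text
t 30.0 tz 0.2945076001433658 [0.365 0.31  0.296 0.239 0.262] F [3.781 2.237 2.518] w 0.03925757998318501 g 16.00010097026825 tau7 [-0.107 -0.175 -0.518 -0.359 -0.297] yaw -11.301882871897362 [0.544 0.01  0.14 ]
```

>>> arm_command(steps=[{"slide": [0,0,0],"rot": [0,0,-0.5],"grip": 0.3},{"slide": [0,0,0],"rot": [0,0,-0.5],"grip": 0.3},{"slide": [0,0,0],"rot": [0,0,-0.5],"grip": 0.3},{"slide": [0,0,0],"rot": [0,0,-0.5],"grip": 0.3},{"slide": [0,0,0],"rot": [0,0,-0.5],"grip": 0.3},{"slide": [0,0,0],"rot": [0,0,-0.5],"grip": 0.3},{"slide": [0,0,0],"rot": [0,0,-0.5],"grip": 0.3},{"slide": [0,0,0],"rot": [0,0,-0.5],"grip": 0.3}])

```text
time: 31.0
ee_pos: [0.5436, 0.0097, 0.1403]
eef_rot: [0.795, 0.607, 0.0, 0.0]
ft_force: [5.1, 3.1, 3.1]
width: 0.0393
grip_force: 16.0
```

```bash
python3 tq.py
```

```text
t 31.2 tz 0.31131420418724964 [0.326 0.378 0.267 0.279 0.306] F [3.463 2.859 4.155] w 0.03976816090263695 g 16.00033611059189 tau7 [-0.204 -0.21  -0.443 -0.343 -0.298] yaw -15.27779657878032 [0.544 0.01  0.14 ]
```

The nut is at about 0.36 N m and has turned back as far as it was slackened. Releasing, rising clear and handing in.

>>> arm_command(steps=[{"slide": [0,0,0],"rot": [0,0,0],"grip": 1},{"slide": [0,0,0],"rot": [0,0,0],"grip": 1},{"slide": [0,0,0],"rot": [0,0,0],"grip": 1},{"slide": [0,0,0.02],"rot": [0,0,0],"grip": 1},{"slide": [0,0,0.03],"rot": [0,0,0],"grip": 1},{"slide": [0,0,0.04],"rot": [0,0,0],"grip": 1},{"slide": [0,0,0.04],"rot": [0,0,0],"grip": 1},{"slide": [0,0,0],"rot": [0,0,0],"grip": 1}])

```text
time: 32.2
ee_pos: [0.5446, 0.0097, 0.2729]
eef_rot: [0.795, 0.607, 0.002, 0.001]
ft_force: [0.9, 0.3, -0.1]
width: 0.0867
grip_force: 0.0
```

```bash
python3 tq.py; python3 -c "
from bench import order
print(order.close_job())"
```

```text
t 32.4 tz -0.0023954618567678656 [ 0.008  0.004 -0.001  0.014 -0.037] F [ 0.844 -1.05  -0.622] w 0.0870184872540932 g 0.0 tau7 [ 0.112  0.042  0.013  0.002 -0.001] yaw -15.279554936336284 [0.543 0.009 0.269]
the job is handed in; nothing more can be done
None
```

The job is handed in at 32 s, with no verdict shown: I slackened the lock nut, turned the stop screw to a light touch on the post (about 0.13 N m above drag), retightened the nut to about 0.36 N m, and left the gripper clear of everything.

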